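# Lever open the punch case

## Robot

A 6-joint arm with a two-finger parallel gripper is mounted at the origin on the work surface. World frame = base frame: x ahead of the robot, y to its left, z up, the work surface at z = 0. Lengths are in m, angles in rad, forces in N, time in s.
With the tool pointing down it reaches from about 0.375 to 0.9 m from the base axis. Payload 3.1 kg.
Tool frame: the origin (TCP) lies midway between the tips of the shut fingers; the grasp point (between the pads) lies 19 mm behind it (manip.pinch_z is the distance from the TCP to the grasp point, in m); z points along the fingers, y is the line along which they close (so a half turn about z gives the same grasp; the last joint's range is limited). The gripper opens to 85 mm and grips with 20 to 120 N. Pads are 22 mm wide; open, the fingers measure 114 mm over their backs; the gripper's body (76 mm by 85 mm) begins 54 mm behind the grasp point. The pads swing forward as they close: fully open they stand 13 mm farther back than shut.
Start: joints at [1.006, 0.527, 1.433, -0, 1.181, -0.178], TCP at [0.235, 0.579, 0.231] pointing down, gripper open.
Joint ranges: [-3.08, 3.08], [-0.75, 2.2], [0.22, 2.44], [-1.43, 4.57], [0, 2.65], [-2.85, 2.85]. Speed limits (rad/s): [2.79, 2.79, 3.14, 3.14, 3.14, 3.14].

## Interface

Orientations are given as a unit quaternion [x, y, z, w].
In Python, from station import manip, viewer, ticket gives the robot as it stands.
- The arm moves only by the shell command python3 -m creep 'ROWS' [FORCE]. ROWS is JSON, a list of rows, each an object with "slide": the shift along the tool's x, y, z in cm, a list of three; "angular": the turn, a rotation vector about the tool's x, y, z in rad, a list of three; "claw": the opening, from -1 (shut) to 1 (fully open). A call has 1 to 10 rows; each row shifts and turns the commanded pose from where the row before left it, along the tool's axes as they then stand; what a row does not reach is not made up. A row lasts 1/12 s, in which the tool goes at most 41.7 mm and 7.16 degrees, less where a joint would pass 70% of its speed; a pose out of reach is approached as far as the arm can. A call with a gripper value outside its range is refused whole. The fingers move at their own pace and stop on an object; FORCE is the grip in N (left out, the last holds). Time passes only in rows, so rows that do not move let the fingers close. It gives the time, the measured TCP pose, the force, the opening and the grip force at its end, in the units of the state.
- manip.sense(): the state, without advancing time (a new reading comes with each control period).
- viewer.snapshot(name): name is "side" or "top"; returns the picture (480x640x3 uint8, blue, green, red); there is no depth.
- viewer.calibration(name): a dict with "fov_y" (degrees; the focal length in pixels is half the picture's height over the tangent of half this angle, whatever the lens; pixels are square), "cx", "cy" (the principal point, pixels), "T" (4x4, takes a point from camera to world coordinates). Camera axes: x right, y up, looking along -z (the intrinsics and any distortion apply to the point x, -y, -z); pixel columns grow to the right and rows downward; lengths in m; the calibration is good to about 2 mm. A picture is of the moment at which its call begins. calibration takes no time and is no camera call.
- ticket.sign_off(): hands the job in; it is judged then, once.
The state is a dict: "t": time; "q": joint angles; "qd": joint speeds; "tau": joint torques, N m; "tcp_pos": TCP position; "tool_rot": TCP orientation; "force": force on the tool from outside, world axes, zero at the start; "ft_torque": the same for the moment, N m; "finger_gap": opening from 0.0 (shut) to 1.0 (fully open); "gripper_force": force on a finger pad.
Only numpy, scipy, OpenCV 4.12 (cv2) and the standard library are available. Lean on these libraries where they do the work, as an engineer would, in place of code of your own. Each camera call takes 0.05 s, during which the arm holds its last target. There are 200 camera calls.

## Task

The lid of the wooden punch case fits tight and has no handle. Take the flat-bladed opener from its sloping rest, put the blade through the notch in the front of the case and lever the lid up until it stands upright or leans back by itself, keeping the gripper itself off the lid. Then lay the opener back in the channel of its rest, blade down against the toe stop, and leave the other tools where they are.

Things in the scene. Friction and masses are not known exactly. Their poses are not given: they have to be found in the camera images.
- case: Fixed dark wooden case, 120 deep (x), 150 wide (y), 62 high without lid. Origin: centre of its underside; front faces its -x. Walls and floor 6 thick; inside, only punches on the floor (top 14 above the bench). The front wall's middle 50 is cut down by 28: a notch under the closed lid's edge, 50 wide, 34 to 62 above the bench. Nothing is above the case.
- lid_panel: The wooden lid, 120 x 150 x 8, 0.16 kg, closed flat on the case with its edges flush with the walls; no handle. Its body frame has the axes of the case when closed and its origin on the hinge line (middle of the lower rear edge).
- lid (a joint): Angle of the lid in rad: 0 closed, 1.57 upright, 1.9 the stop. Stiff hinge (two brass knuckles) along the rear (+x of case) top edge: the lid stays where it is left. About 4 N at the front edge lifts it.
- lid_edge (a point): Middle of the lid's lower front edge, right above the notch; it moves with the lid. 62 above the bench when closed.
- lid_hinge (a point): Middle of the hinge line, 120 behind lid_edge, 62 above the bench.
- opener: Loose straight opener, 70 g, 179 long: wooden handle 16 x 16, 84 long (x -34 to +50), steel blade 16 wide, 3 thick, 95 long (x +50 to +145), flush with the handle's underside. Origin on the underside at the place to grip; +x to the blade tip, y across, z out of its top. Starts in the rest, handle up, +x pointing down 35 degrees from vertical.
- opener_grip (a point): Place to grip, in the middle of the handle's section: 8 along z from the opener's origin.
- opener_tip (a point): Middle of the blade's tip end: (145, 0, 1.5) in the opener's frame.
- rest: Fixed wooden rest: open-topped channel sloping down to its +x, 35 degrees from vertical, steel toe stop at its foot. Origin on the bench below the foot, z up. Channel 100 long, 26 wide inside, rails 12 high, upper end about 94 above the bench. The opener lies in it, underside on the floor, tip on the toe stop, 79 of its handle standing out above.
- rest_toe (a point): Where opener_tip is when the opener lies in the rest: foot of the channel, about 13 above the bench.
- rest_grip (a point): Where opener_grip is when the opener lies in the rest, about 135 above the bench.
- mandrel: Bystander: tapered steel ring mandrel standing upright, base 68 across, 200 high. Origin at the centre of its underside.
- hammer: Bystander: hammer lying on the bench. Origin at the middle of its underside.
- mallet: Bystander: wooden mallet lying on the bench, head 56 across and 90 long, handle to its -x. Origin below the head.
- bench_block: Bystander: square steel block 75 x 75 x 22 lying on the bench. Origin at the centre of its underside.

How it is judged:
On the way:
1. The lid is levered up past 20 degrees (0.35 rad) with the opener bearing on it (value of joint lid above 0.35 rad and contact force between opener and lid_panel above 0.3 N), for 0.1 s.
At the end, for the whole second after the job is handed in: The lid stands open by itself, past 1.3 rad (75 degrees); the opener lies still in the channel of its rest, its tip and grip point each within 20 mm of rest_toe and rest_grip (value of joint lid above 1.3 rad and distance between opener_tip and rest_toe below 0.02 m and distance between opener_grip and rest_grip below 0.02 m and linear speed of opener below 0.02 m/s and velocity of joint lid below 0.05 rad/s); the robot touches nothing.
It fails at once if The gripper or arm presses on the lid (over 1 N) (contact force between any of the fingers, the arm and lid_panel above 1 N).
It fails at once if A bystander is moved by more than 30 mm (distance of any of mandrel, hammer, mallet, bench_block from where it was at the start of the episode above 0.03 m).
It also fails if it takes over 54 s, if anything falls off the work surface, if the arm or the gripper's body presses on something with over 40 N, if the wrist force passes 120 N, or if a joint passes its speed limit or range.

## Working session

There is one attempt and no reset: what is moved stays moved. The work goes in short steps, Python scripts to look and compute and a shell command to move; the robot and the scene stay as the last step left them, time stands still between calls to the robot, and variables do not carry over. Pictures are saved under pics/ and viewed, at most 10 in all, crops included, and the job is handed in when it is done.

```bash
mkdir -p pics; ls; python3 - <<'E'
from station import manip, viewer
import cv2
for n in("side","top"):
    im=viewer.snapshot(n); cv2.imwrite(f"pics/{n}0.png",im)
    print(n,viewer.calibration(n))
print(manip.sense(), manip.pinch_z)
E
```

```text
pics
side {'fov_y': 45.971239102080574, 'cx': 328.34382453632014, 'cy': 240.53683703708174, 'T': array([[ 0.84320333,  0.26691009, -0.46665528, -0.04994906],
       [-0.5375242 ,  0.40452159, -0.73988513, -0.98859305],
       [-0.00871067,  0.87471212,  0.48456459,  0.78012896],
       [ 0.        ,  0.        ,  0.        ,  1.        ]])}
top {'fov_y': 55.36898191464921, 'cx': 318.12716950179407, 'cy': 245.2948139162058, 'T': array([[ 0.02926914,  0.98817373, -0.15051907,  0.42832633],
       [-0.99942096,  0.02631715, -0.02156717, -0.00784571],
       [-0.01735088,  0.15106317,  0.98837183,  1.21468464],
       [ 0.        ,  0.        ,  0.        ,  1.        ]])}
{'t': 0.1, 'q': array([ 1.00647757e+00,  5.28362171e-01,  1.43377913e+00, -2.36468283e-05,
        1.18144002e+00, -1.78523960e-01]), 'qd': array([-0.00106913, -0.00102281, -0.00323855, -0.00080401, -0.00154025,
        0.00115494]), 'tau': array([ 2.97511478e-04, -4.43301737e+01, -1.78586823e+01, -2.47050839e-04,
        3.92108792e-03, -6.09476842e-06]), 'tcp_pos': array([0.23482003, 0.57850058, 0.2304367 ]), 'tool_rot': array([ 1.91698844e-01,  9.81453292e-01, -9.30500989e-04, -3.50695308e-04]), 'force': array([0.30490793, 0.30634302, 0.00386137]), 'ft_torque': array([-0.02611491,  0.03370759,  0.02415387]), 'gripper_force': 0.0, 'finger_gap': 1.004155601349043} 0.0187
```

View pics/side0.png

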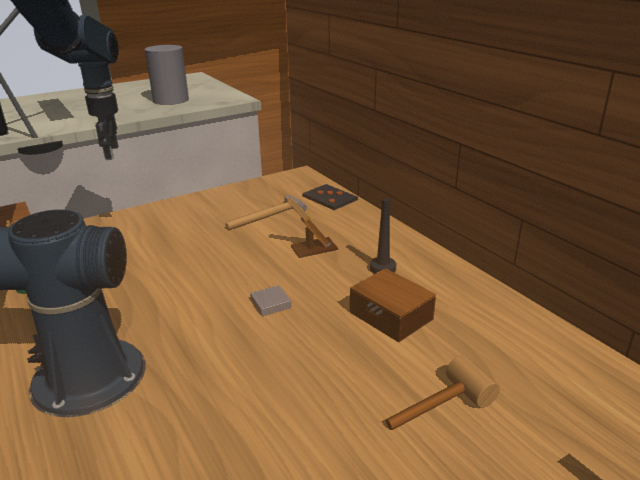

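View pics/top0.png

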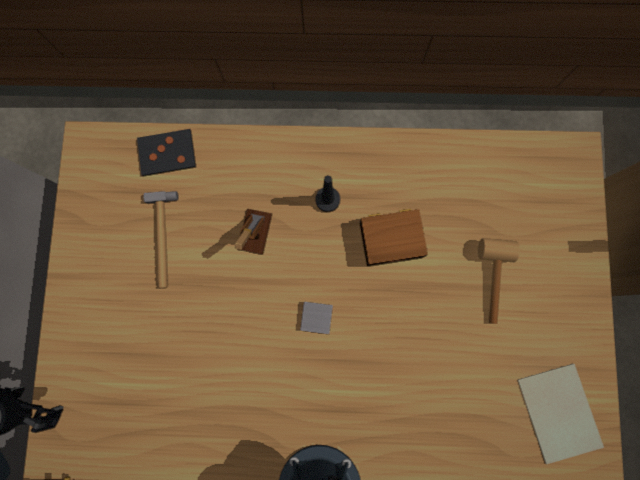

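```bash
python3 - <<'E'
import cv2,numpy as np
t=cv2.imread("pics/top0.png");s=cv2.imread("pics/side0.png")
def crop(im,x,y,w,h,k):
    c=cv2.resize(im[y:y+h,x:x+w],None,fx=k,fy=k,interpolation=cv2.INTER_CUBIC); c=np.clip(c.astype(float)*1.5,0,255).astype(np.uint8)
    for X in range((x+9)//10*10,x+w,10):
        cv2.line(c,((X-x)*k,0),((X-x)*k,6 if X%50 else 14),(255,255,255),1); cv2.putText(c,str(X),((X-x)*k+2,14),0,.35,(255,255,0))
    for Y in range((y+9)//10*10,y+h,10):
        cv2.line(c,(0,(Y-y)*k),(6,(Y-y)*k),(255,255,255),1); cv2.putText(c,str(Y),(2,(Y-y)*k-2),0,.35,(255,255,0))
    return c
A=np.hstack([crop(t,225,200,50,60,8),crop(t,350,200,80,75,5)[:,:400]]) if 0 else None
a=crop(t,230,203,50,37*1+18,8)[:300*2]; a=cv2.resize(a,(400,440))
b=crop(t,353,203,80,75,5)
def pad(c,w,h):
    o=np.zeros((h,w,3),np.uint8); c=c[:h,:w]; o[:c.shape[0],:c.shape[1]]=c; return o
im1=np.hstack([pad(crop(t,230,203,50,75,8),400,600),pad(b,400,600)])
im2=np.hstack([pad(crop(s,288,195,55,65,7),400,600),pad(crop(s,342,265,98,75,4),400,600)])
cv2.imwrite("pics/c1.png",im1);cv2.imwrite("pics/c2.png",im2)
E
```

```text
(no output)
```

View pics/c1.png

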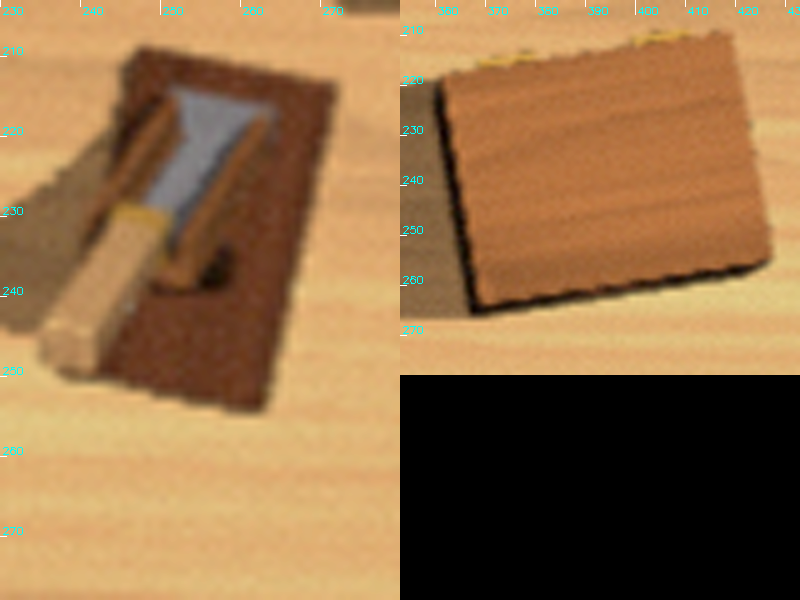

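View pics/c2.png

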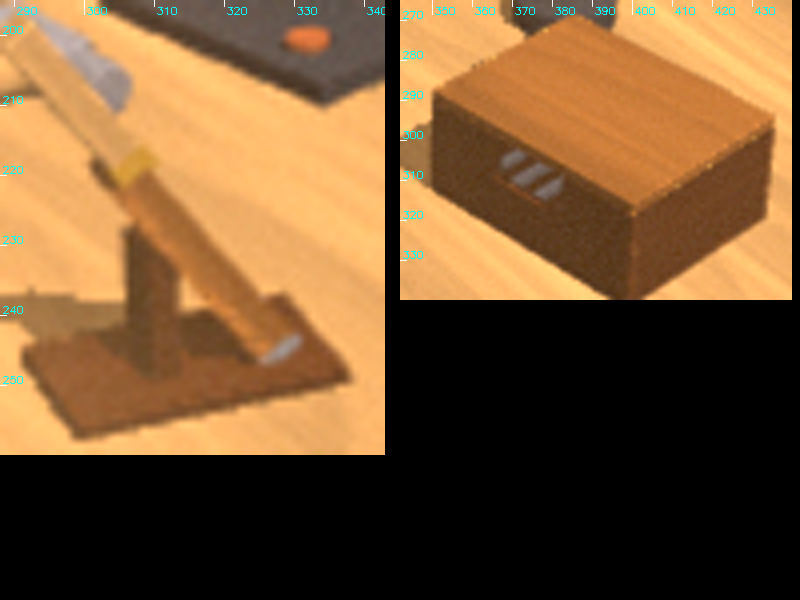

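```bash
cat > h.py <<'E'
import numpy as np, json
from scipy.spatial.transform import Rotation as R, Slerp
from station import manip, viewer
def ray(n,u,v):
    c=viewer.calibration(n); f=240/np.tan(np.radians(c["fov_y"]/2)); T=c["T"]
    return T[:3,3], T[:3,:3]@np.array([(u-c["cx"])/f,-(v-c["cy"])/f,-1.])
def atz(n,u,v,z):
    o,d=ray(n,u,v); return o+d*(z-o[2])/d[2]
def proj(n,p):
    c=viewer.calibration(n); f=240/np.tan(np.radians(c["fov_y"]/2)); T=c["T"]
    q=T[:3,:3].T@(np.asarray(p)-T[:3,3]); return np.array([c["cx"]-f*q[0]/q[2],c["cy"]+f*q[1]/q[2]])
def rows(p0,R0,p1,R1,n,claw):
    out=[];s=Slerp([0,1],R.concatenate([R0,R1]));p,r=p0,R0
    for i in range(1,n+1):
        pn=p0+(p1-p0)*i/n; rn=s(i/n)
        out.append((np.round(r.inv().apply(pn-p)*100,2).tolist(),np.round((r.inv()*rn).as_rotvec(),3).tolist())); p,r=pn,rn
    for o in out: print(json.dumps({"slide":o[0],"angular":o[1],"claw":claw}))
def cur():
    s=manip.sense(); return s["tcp_pos"],R.from_quat(s["tool_rot"])
E
python3 - <<'E'
from h import *
np.set_printoptions(precision=4,suppress=True)
print("case top z70")
T=[(361.5,218.5),(420,209.6),(427.2,255.4),(368.2,264.3)]
P=[atz("top",*t,.07) for t in T]; [print(p) for p in P]
S=[(385.7,269.5),(435.5,294.5),(400,318),(350,288)]
Q=[atz("side",*t,.07) for t in S]; [print(p) for p in Q]
print([np.linalg.norm(P[i]-P[(i+1)%4]) for i in range(4)],[np.linalg.norm(Q[i]-Q[(i+1)%4]) for i in range(4)])
print("means",np.mean(P,0),np.mean(Q,0))
for X in (P,Q):
    a=X[0]-X[3]+X[1]-X[2]; b=X[0]-X[1]+X[3]-X[2]
    print("yaw",np.degrees(np.arctan2(a[1],a[0])),np.degrees(np.arctan2(-b[0],b[1])))
print("rest base"); 
B=[(230+x/8,203+y/8) for x,y in((140,47),(337,85),(265,412))]
B=[atz("top",*b,.008) for b in B]; [print(b) for b in B]
for i,j in((2,1),): d=B[j]-B[i]; print("yaw",np.degrees(np.arctan2(d[1],d[0])))
d=B[0]-B[1]; print(np.degrees(np.arctan2(-d[0],d[1])))
print("end",atz("top",238.75,246.75,.1633),"ferr",atz("top",247.5,229.25,.0991))
E
```

```text
case top z70
[ 0.6747 -0.0914  0.07  ]
[ 0.7017 -0.2401  0.07  ]
[ 0.5843 -0.2576  0.07  ]
[ 0.5577 -0.11    0.07  ]
[ 0.6712 -0.0984  0.07  ]
[ 0.6991 -0.2412  0.07  ]
[ 0.5798 -0.2656  0.07  ]
[ 0.5562 -0.1168  0.07  ]
[np.float64(0.15111847420752278), np.float64(0.11872431157146933), np.float64(0.15001987764399236), np.float64(0.11841898659452431)] [np.float64(0.14556203493542436), np.float64(0.121786550690854), np.float64(0.15062813718277523), np.float64(0.1164762613483304)]
means [ 0.6296 -0.1748  0.07  ] [ 0.6266 -0.1805  0.07  ]
yaw 8.748912907481538 10.23894043901236
yaw 10.334663740740362 10.017104387623736
rest base
[0.7068 0.2127 0.008 ]
[0.6953 0.1453 0.008 ]
[0.5834 0.1644 0.008 ]
yaw -9.671188424532767
-9.640436216566263
end [0.5801 0.2    0.1633] ferr [0.6339 0.1933 0.0991]
```

```bash
python3 - <<'E'
from h import *
np.set_printoptions(precision=4,suppress=True)
y=np.radians(-9.5); g=np.array([.5992,.1975,.1355]); s,c=np.sin(np.radians(35)),np.cos(np.radians(35))
X=np.array([np.cos(y)*s,np.sin(y)*s,-c]);Z=np.array([np.cos(y)*c,np.sin(y)*c,s])
for a,b in((50,8),(145-0,-6.5),(-34,0),(-34,8)): print(a,b,proj("side",g+X*a/1e3+Z*b/1e3),proj("top",g+X*a/1e3+Z*b/1e3))
p,r=cur()
Rt=R.from_matrix(np.column_stack([[-np.cos(y),-np.sin(y),0],[-np.sin(y),np.cos(y),0],[0,0,-1]]))
rows(p,r,np.array([.602,.197,.255]),Rt,15,1)
E
```

```text
50 8 [309.0808 216.6361] [248.1591 229.245 ]
145 -6.5 [324.0919 241.4909] [256.9866 219.8928]
-34 0 [288.8644 198.3817] [238.4459 246.7887]
-34 8 [291.1659 196.3448] [238.6895 243.7588]
{"slide": [-3.22, -1.44, -0.16], "angular": [-0.0, -0.0, -0.015], "claw": 1}
{"slide": [-3.2, -1.48, -0.16], "angular": [-0.0, -0.0, -0.015], "claw": 1}
{"slide": [-3.18, -1.53, -0.16], "angular": [-0.0, -0.0, -0.015], "claw": 1}
{"slide": [-3.16, -1.58, -0.16], "angular": [-0.0, -0.0, -0.015], "claw": 1}
{"slide": [-3.14, -1.62, -0.16], "angular": [-0.0, -0.0, -0.015], "claw": 1}
{"slide": [-3.11, -1.67, -0.16], "angular": [-0.0, -0.0, -0.015], "claw": 1}
{"slide": [-3.09, -1.71, -0.16], "angular": [-0.0, -0.0, -0.015], "claw": 1}
{"slide": [-3.06, -1.76, -0.16], "angular": [-0.0, -0.0, -0.015], "claw": 1}
{"slide": [-3.03, -1.8, -0.16], "angular": [-0.0, -0.0, -0.015], "claw": 1}
{"slide": [-3.01, -1.85, -0.16], "angular": [-0.0, -0.0, -0.015], "claw": 1}
{"slide": [-2.98, -1.89, -0.16], "angular": [-0.0, -0.0, -0.015], "claw": 1}
{"slide": [-2.95, -1.93, -0.16], "angular": [-0.0, -0.0, -0.015], "claw": 1}
{"slide": [-2.92, -1.98, -0.16], "angular": [-0.0, -0.0, -0.015], "claw": 1}
{"slide": [-2.89, -2.02, -0.16], "angular": [-0.0, -0.0, -0.015], "claw": 1}
{"slide": [-2.86, -2.06, -0.16], "angular": [-0.0, -0.0, -0.015], "claw": 1}
```

```bash
python3 -m creep '[{"slide":[-3.2,-1.45,-0.16],"angular":[0,0,-0.015],"claw":1},{"slide":[-3.2,-1.5,-0.16],"angular":[0,0,-0.015],"claw":1},{"slide":[-3.2,-1.55,-0.16],"angular":[0,0,-0.015],"claw":1},{"slide":[-3.15,-1.6,-0.16],"angular":[0,0,-0.015],"claw":1},{"slide":[-3.15,-1.6,-0.16],"angular":[0,0,-0.015],"claw":1},{"slide":[-3.1,-1.65,-0.16],"angular":[0,0,-0.015],"claw":1},{"slide":[-3.1,-1.7,-0.16],"angular":[0,0,-0.015],"claw":1},{"slide":[-3.05,-1.75,-0.16],"angular":[0,0,-0.015],"claw":1}]' 120 && python3 -m creep '[{"slide":[-3.0,-1.8,-0.16],"angular":[0,0,-0.015],"claw":1},{"slide":[-3.0,-1.85,-0.16],"angular":[0,0,-0.015],"claw":1},{"slide":[-3.0,-1.9,-0.16],"angular":[0,0,-0.015],"claw":1},{"slide":[-2.95,-1.95,-0.16],"angular":[0,0,-0.015],"claw":1},{"slide":[-2.9,-2.0,-0.16],"angular":[0,0,-0.015],"claw":1},{"slide":[-2.9,-2.0,-0.16],"angular":[0,0,-0.015],"claw":1},{"slide":[-2.85,-2.05,-0.16],"angular":[0,0,-0.015],"claw":1},{"slide":[0,0,0],"angular":[0,0,0],"claw":1}]'
python3 - <<'E'
from h import *
import cv2
p,r=cur();print(p)
y=np.radians(-9.5)
Rt=R.from_matrix(np.column_stack([[-np.cos(y),-np.sin(y),0],[-np.sin(y),np.cos(y),0],[0,0,-1]]))
rows(p,r,np.array([.600,.195,.115]),Rt,6,1)
im=viewer.snapshot("side");cv2.imwrite("pics/s1.png",cv2.resize(im[130:280,230:430],None,fx=4,fy=4,interpolation=cv2.INTER_CUBIC))
E
```

```text
t: 0.77
tcp_pos: [0.4317, 0.3742, 0.2438]
tool_rot: [0.132, 0.991, -0.0, -0.0]
force: [0.7, 0.2, 1.0]
finger_gap: 0.997
gripper_force: 0.0
t: 1.43
tcp_pos: [0.6076, 0.1931, 0.2552]
tool_rot: [0.083, 0.997, -0.001, 0.002]
force: [0.3, 1.0, -0.5]
finger_gap: 1.001
gripper_force: 0.0
[0.60757303 0.193062   0.25516424]
{"slide": [0.14, 0.01, 2.34], "angular": [-0.0, 0.001, -0.0], "claw": 1}
{"slide": [0.14, 0.01, 2.34], "angular": [-0.0, 0.001, -0.0], "claw": 1}
{"slide": [0.14, 0.01, 2.34], "angular": [-0.0, 0.001, -0.0], "claw": 1}
{"slide": [0.14, 0.01, 2.34], "angular": [-0.0, 0.001, -0.0], "claw": 1}
{"slide": [0.13, 0.01, 2.34], "angular": [-0.0, 0.001, -0.0], "claw": 1}
{"slide": [0.13, 0.01, 2.34], "angular": [-0.0, 0.001, -0.0], "claw": 1}
```

View pics/s1.png

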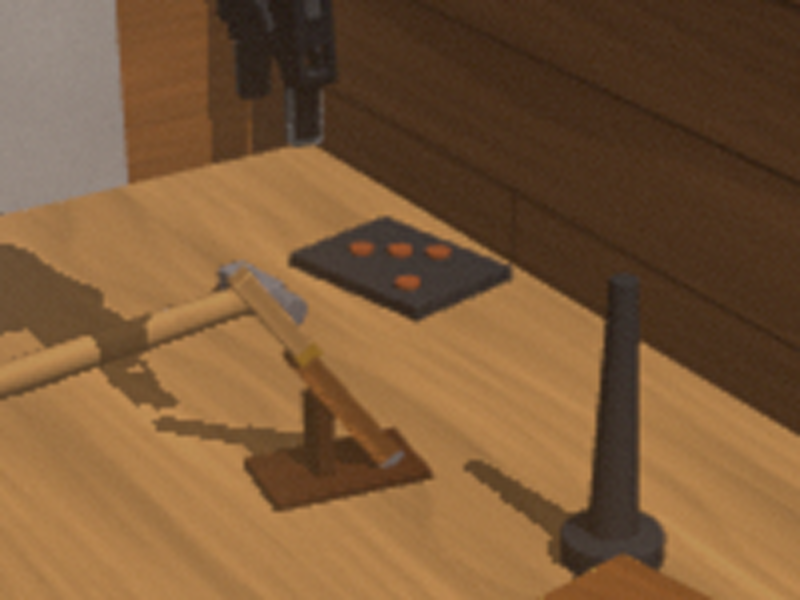

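The picture shows the opener undisturbed in its rest (handle end near (291,199) full-frame, ferrule (307,219)) and the open gripper above it. Going down.

```bash
python3 -m creep '[{"slide":[0.14,0,2.34],"angular":[0,0,0],"claw":1},{"slide":[0.14,0,2.34],"angular":[0,0,0],"claw":1},{"slide":[0.14,0,2.34],"angular":[0,0,0],"claw":1},{"slide":[0.14,0,2.34],"angular":[0,0,0],"claw":1},{"slide":[0.12,0,2.34],"angular":[0,0,0],"claw":1},{"slide":[0.12,0,2.34],"angular":[0,0,0],"claw":1},{"slide":[0,0,0],"angular":[0,0,0],"claw":1}]'
python3 - <<'E'
from h import *
import cv2
print(cur()[0], manip.sense()["force"])
a=viewer.snapshot("side")[140:270,250:380];b=viewer.snapshot("top")[190:290,200:300]
cv2.imwrite("pics/s2.png",np.hstack([cv2.resize(a,(400,400)),cv2.resize(b,(400,400))]))
E
```

```text
t: 2.07
tcp_pos: [0.5892, 0.2, 0.1099]
tool_rot: [0.08, 0.997, -0.001, -0.006]
force: [-0.5, 0.1, 0.0]
finger_gap: 0.994
gripper_force: 0.0
[0.58922152 0.20002798 0.10989341] [-0.47887412  0.10868075  0.04200433]
```

View pics/s2.png

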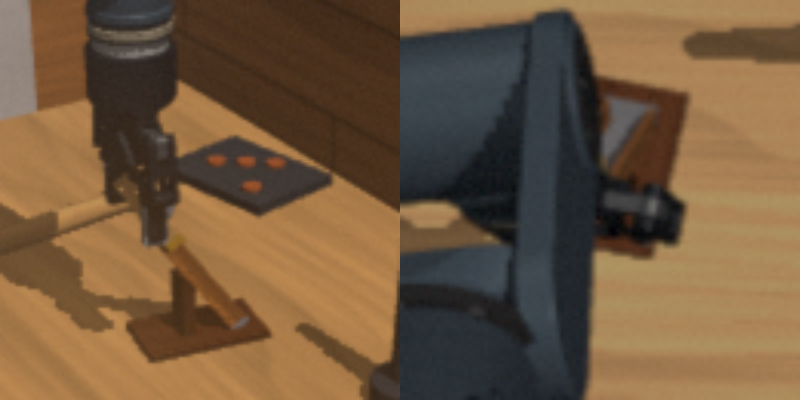

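The fingers straddle the handle just above the ferrule; the TCP is about 1 cm short in x, so I correct that, then close.

```bash
python3 -m creep '[{"slide":[-0.6,-0.15,-0.2],"angular":[0,0,0],"claw":1},{"slide":[-0.5,-0.15,-0.2],"angular":[0,0,0],"claw":1},{"slide":[0,0,0],"angular":[0,0,0],"claw":1},{"slide":[0,0,0],"angular":[0,0,0],"claw":1}]' && python3 -m creep '[{"slide":[0,0,0],"angular":[0,0,0],"claw":-1},{"slide":[0,0,0],"angular":[0,0,0],"claw":-1},{"slide":[0,0,0],"angular":[0,0,0],"claw":-1},{"slide":[0,0,0],"angular":[0,0,0],"claw":-1},{"slide":[0,0,0],"angular":[0,0,0],"claw":-1},{"slide":[0,0,0],"angular":[0,0,0],"claw":-1},{"slide":[0,0,0],"angular":[0,0,0],"claw":-1},{"slide":[0,0,0],"angular":[0,0,0],"claw":-1},{"slide":[0,0,0],"angular":[0,0,0],"claw":-1},{"slide":[0,0,0],"angular":[0,0,0],"claw":-1}]' 120
```

```text
t: 2.5
tcp_pos: [0.6065, 0.1947, 0.1207]
tool_rot: [0.081, 0.997, 0.0, 0.002]
force: [0.4, -0.9, 0.2]
finger_gap: 1.003
gripper_force: 0.0
t: 3.33
tcp_pos: [0.6047, 0.1948, 0.1191]
tool_rot: [0.08, 0.997, -0.0, -0.0]
force: [-1.2, -0.5, 2.4]
finger_gap: 0.162
gripper_force: 117.0
```

```bash
python3 -m creep '[{"slide":[0,0,0],"angular":[0,0,0],"claw":-0.2},{"slide":[0,0,0],"angular":[0,0,0],"claw":-0.2},{"slide":[0,0,0],"angular":[0,0,0],"claw":-0.2},{"slide":[0.3,0,0],"angular":[0,0,0],"claw":-0.2},{"slide":[0.3,0,0.1],"angular":[0,0,0],"claw":-0.2},{"slide":[0,0,0],"angular":[0,0,0],"claw":-0.2},{"slide":[0,0,0],"angular":[0,0,0],"claw":-0.2}]' && python3 -m creep '[{"slide":[0,0,0],"angular":[0,0,0],"claw":-1},{"slide":[0,0,0],"angular":[0,0,0],"claw":-1},{"slide":[0,0,0],"angular":[0,0,0],"claw":-1},{"slide":[0,0,0],"angular":[0,0,0],"claw":-1},{"slide":[0,0,0],"angular":[0,0,0],"claw":-1},{"slide":[0,0,0],"angular":[0,0,0],"claw":-1}]' 120; python3 - <<'E'
from h import *
import cv2
p,r=cur(); np.savez("grasp",p=p,q=r.as_quat()); print(p,r.as_matrix().round(3))
a=viewer.snapshot("side")[140:270,250:380]
cv2.imwrite("pics/s3.png",cv2.resize(a,(600,600),interpolation=cv2.INTER_CUBIC))
E
```

```text
t: 3.92
tcp_pos: [0.5985, 0.1959, 0.1177]
tool_rot: [0.08, 0.997, -0.0, -0.0]
force: [-0.2, -0.2, 0.7]
finger_gap: 0.4
gripper_force: 0.0
t: 4.42
tcp_pos: [0.5991, 0.196, 0.1182]
tool_rot: [0.08, 0.997, 0.0, 0.0]
force: [-0.4, 1.1, 2.5]
finger_gap: 0.166
gripper_force: 116.9
[0.59909638 0.1960405  0.11818356] [[-0.987  0.16   0.   ]
 [ 0.16   0.987  0.   ]
 [-0.     0.    -1.   ]]
```

View pics/s3.png

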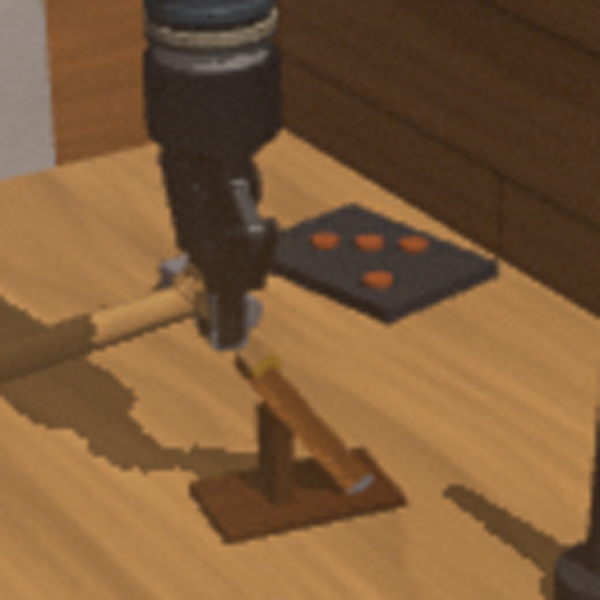

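The grip is centred on the handle and the blade still lies in the channel. Next: lift straight up, then plan the carry.

```bash
cat >> h.py <<'E'
def frame(yaw,down):  # opener axes: yaw, blade angle below horizontal
    y,d=np.radians(yaw),np.radians(down); h=np.array([np.cos(y),np.sin(y),0]);k=np.array([0,0,1.])
    X=h*np.cos(d)-k*np.sin(d); Z=h*np.sin(d)+k*np.cos(d); return R.from_matrix(np.column_stack([X,np.cross(Z,X),Z]))
try:
    _g=np.load("grasp.npz"); Rg=R.from_quat(_g["q"]); Ro=frame(-9.5,55)
    tip0=np.array([.5975,.1957,.1355])+Ro.apply([.145,0,-.0065])
    tipT=Rg.inv().apply(tip0-_g["p"]); Rto=Rg.inv()*Ro    # opener in tool
except Exception: pass
C=np.array([.628,-.178,0]); CY=10.
Rc=R.from_euler("z",CY,degrees=True)
def target(x,z,down,y=0):   # tip in case frame -> TCP pose
    Rt=frame(CY,down)*Rto.inv(); return C+Rc.apply([x,y,z])-Rt.apply(tipT), Rt
def tipnow():
    p,r=cur(); return Rc.inv().apply(p+r.apply(tipT)-C), r.apply(Rto.apply([1,0,0]))
E
python3 -m creep '[{"slide":[0,0,-1],"angular":[0,0,0],"claw":-1},{"slide":[0,0,-2],"angular":[0,0,0],"claw":-1},{"slide":[0,0,-2.5],"angular":[0,0,0],"claw":-1},{"slide":[0,0,-2.5],"angular":[0,0,0],"claw":-1},{"slide":[0,0,-2.5],"angular":[0,0,0],"claw":-1},{"slide":[0,0,-2],"angular":[0,0,0],"claw":-1},{"slide":[0,0,0],"angular":[0,0,0],"claw":-1},{"slide":[0,0,0],"angular":[0,0,0],"claw":-1}]'
python3 - <<'E'
from h import *
print(tip0,tipT); p,r=cur(); t,Rt=target(-.13,.12,20); print(t, tipnow())
rows(p,r,t,Rt,15,-1)
print("orig mandrel",atz("top",327,200,0))
E
```

```text
t: 5.13
tcp_pos: [0.5995, 0.1957, 0.2442]
tool_rot: [0.08, 0.997, 0.0, 0.001]
force: [0.3, 0.9, -1.8]
finger_gap: 0.167
gripper_force: 117.2
[0.67427651 0.18285202 0.01299471] [-0.07628111 -0.00102334  0.105218  ]
[ 0.3788811  -0.22131783  0.16238698] (array([0.10874928, 0.34683922, 0.13922077]), array([ 0.56750653, -0.0950251 , -0.81786708]))
{"slide": [1.01, -2.98, 0.54], "angular": [-0.007, -0.04, -0.022], "claw": -1}
{"slide": [1.09, -2.96, 0.48], "angular": [-0.007, -0.04, -0.022], "claw": -1}
{"slide": [1.18, -2.94, 0.41], "angular": [-0.007, -0.04, -0.022], "claw": -1}
{"slide": [1.26, -2.91, 0.35], "angular": [-0.007, -0.04, -0.022], "claw": -1}
{"slide": [1.33, -2.89, 0.27], "angular": [-0.007, -0.04, -0.022], "claw": -1}
{"slide": [1.4, -2.86, 0.2], "angular": [-0.007, -0.04, -0.022], "claw": -1}
{"slide": [1.47, -2.83, 0.12], "angular": [-0.007, -0.04, -0.022], "claw": -1}
{"slide": [1.54, -2.8, 0.04], "angular": [-0.007, -0.04, -0.022], "claw": -1}
{"slide": [1.6, -2.76, -0.04], "angular": [-0.007, -0.04, -0.022], "claw": -1}
{"slide": [1.66, -2.73, -0.12], "angular": [-0.007, -0.04, -0.022], "claw": -1}
{"slide": [1.71, -2.69, -0.21], "angular": [-0.007, -0.04, -0.022], "claw": -1}
{"slide": [1.76, -2.65, -0.3], "angular": [-0.007, -0.04, -0.022], "claw": -1}
{"slide": [1.8, -2.61, -0.39], "angular": [-0.007, -0.04, -0.022], "claw": -1}
{"slide": [1.84, -2.56, -0.48], "angular": [-0.007, -0.04, -0.022], "claw": -1}
{"slide": [1.88, -2.52, -0.57], "angular": [-0.007, -0.04, -0.022], "claw": -1}
orig mandrel [ 0.73885547 -0.00187386  0.        ]
```

```bash
python3 -m creep '[{"slide":[1.0,-3,0.54],"angular":[-0.007,-0.04,-0.022],"claw":-1},{"slide":[1.1,-3,0.48],"angular":[-0.007,-0.04,-0.022],"claw":-1},{"slide":[1.2,-2.95,0.41],"angular":[-0.007,-0.04,-0.022],"claw":-1},{"slide":[1.25,-2.9,0.35],"angular":[-0.007,-0.04,-0.022],"claw":-1},{"slide":[1.35,-2.9,0.27],"angular":[-0.007,-0.04,-0.022],"claw":-1},{"slide":[1.4,-2.85,0.2],"angular":[-0.007,-0.04,-0.022],"claw":-1},{"slide":[1.45,-2.85,0.12],"angular":[-0.007,-0.04,-0.022],"claw":-1},{"slide":[1.55,-2.8,0.04],"angular":[-0.007,-0.04,-0.022],"claw":-1}]' && python3 -m creep '[{"slide":[1.6,-2.75,-0.04],"angular":[-0.007,-0.04,-0.022],"claw":-1},{"slide":[1.65,-2.7,-0.12],"angular":[-0.007,-0.04,-0.022],"claw":-1},{"slide":[1.7,-2.7,-0.2],"angular":[-0.007,-0.04,-0.022],"claw":-1},{"slide":[1.75,-2.65,-0.3],"angular":[-0.007,-0.04,-0.022],"claw":-1},{"slide":[1.8,-2.6,-0.4],"angular":[-0.007,-0.04,-0.022],"claw":-1},{"slide":[1.85,-2.55,-0.5],"angular":[-0.007,-0.04,-0.022],"claw":-1},{"slide":[1.9,-2.5,-0.55],"angular":[-0.007,-0.04,-0.022],"claw":-1},{"slide":[0,0,0],"angular":[0,0,0],"claw":-1},{"slide":[0,0,0],"angular":[0,0,0],"claw":-1},{"slide":[0,0,0],"angular":[0,0,0],"claw":-1}]'
python3 - <<'E'
from h import *
print(tipnow()); p,r=cur(); t,Rt=target(-.09,.052,20)
rows(p,r,t,Rt,5,-1); print(manip.sense()["q"].round(2))
E
```

```text
t: 5.8
tcp_pos: [0.4803, -0.0235, 0.1985]
tool_rot: [-0.007, 0.988, 0.016, 0.156]
force: [0.3, -0.1, -1.9]
finger_gap: 0.166
gripper_force: 117.6
t: 6.63
tcp_pos: [0.4395, -0.1477, 0.2353]
tool_rot: [-0.046, 0.977, 0.012, 0.208]
force: [-0.6, 0.9, -1.3]
finger_gap: 0.167
gripper_force: 117.5
(array([-0.06820301,  0.05289767,  0.1703617 ]), array([ 0.8540087 ,  0.08037211, -0.51401309]))
{"slide": [1.65, -1.3, 2.34], "angular": [-0.007, -0.038, -0.015], "claw": -1}
{"slide": [1.76, -1.29, 2.27], "angular": [-0.007, -0.038, -0.015], "claw": -1}
{"slide": [1.86, -1.28, 2.19], "angular": [-0.007, -0.038, -0.015], "claw": -1}
{"slide": [1.96, -1.27, 2.11], "angular": [-0.007, -0.038, -0.015], "claw": -1}
{"slide": [2.06, -1.25, 2.02], "angular": [-0.007, -0.038, -0.015], "claw": -1}
[-0.78  0.21  2.08  0.55  0.65 -2.85]
```

q6 hit its limit. A blade yaw of -7° in the world (17° off square to the case) lies closer to the arm's plane, so I use that.

```bash
cat >> h.py <<'E'
def target(x,z,down,y=0,yaw=-7.):
    Rt=frame(yaw,down)*Rto.inv(); return C+Rc.apply([x,y,z])-Rt.apply(tipT), Rt
E
python3 - <<'E'
from h import *
p,r=cur(); t,Rt=target(-.11,.10,20,.015); print(t,Rt.as_quat().round(3))
rows(p,r,t,Rt,7,-1)
t2,_=target(-.09,.052,20,.011); print("then"); rows(t,Rt,t2,Rt,3,-1)
E
```

```text
[ 0.39519892 -0.16676193  0.14238698] [ 0.056  0.952 -0.019  0.3  ]
{"slide": [1.14, -0.22, 0.94], "angular": [0.016, -0.027, 0.026], "claw": -1}
{"slide": [1.16, -0.23, 0.92], "angular": [0.016, -0.027, 0.026], "claw": -1}
{"slide": [1.18, -0.25, 0.89], "angular": [0.016, -0.027, 0.026], "claw": -1}
{"slide": [1.19, -0.27, 0.86], "angular": [0.016, -0.027, 0.026], "claw": -1}
{"slide": [1.21, -0.28, 0.83], "angular": [0.016, -0.027, 0.026], "claw": -1}
{"slide": [1.23, -0.3, 0.8], "angular": [0.016, -0.027, 0.026], "claw": -1}
{"slide": [1.24, -0.32, 0.77], "angular": [0.016, -0.027, 0.026], "claw": -1}
then
{"slide": [0.36, 0.07, 1.7], "angular": [0.0, 0.0, 0.0], "claw": -1}
{"slide": [0.36, 0.07, 1.7], "angular": [0.0, 0.0, 0.0], "claw": -1}
{"slide": [0.36, 0.07, 1.7], "angular": [0.0, 0.0, 0.0], "claw": -1}
```

```bash
python3 -m creep '[{"slide":[1.15,-0.2,0.95],"angular":[0.016,-0.027,0.026],"claw":-1},{"slide":[1.15,-0.25,0.9],"angular":[0.016,-0.027,0.026],"claw":-1},{"slide":[1.2,-0.25,0.9],"angular":[0.016,-0.027,0.026],"claw":-1},{"slide":[1.2,-0.25,0.85],"angular":[0.016,-0.027,0.026],"claw":-1},{"slide":[1.2,-0.3,0.85],"angular":[0.016,-0.027,0.026],"claw":-1},{"slide":[1.25,-0.3,0.8],"angular":[0.016,-0.027,0.026],"claw":-1},{"slide":[1.25,-0.3,0.75],"angular":[0.016,-0.027,0.026],"claw":-1},{"slide":[0,0,0],"angular":[0,0,0],"claw":-1},{"slide":[0,0,0],"angular":[0,0,0],"claw":-1}]'
python3 - <<'E'
from h import *
print(tipnow()); p,r=cur(); t,Rt=target(-.09,.052,20,.011); print(t)
rows(p,r,t,Rt,4,-1); print(manip.sense()["q"].round(2))
E
```

```text
t: 7.38
tcp_pos: [0.433, -0.1406, 0.2078]
tool_rot: [0.075, 0.966, -0.036, 0.244]
force: [0.5, 0.7, -1.6]
finger_gap: 0.165
gripper_force: 117.4
(array([-0.07582872,  0.02916942,  0.1518322 ]), array([ 0.88003232, -0.16293567, -0.44608865]))
[ 0.41558967 -0.16722819  0.09438698]
{"slide": [1.65, -0.63, 2.36], "angular": [-0.013, -0.029, -0.005], "claw": -1}
{"slide": [1.72, -0.65, 2.3], "angular": [-0.013, -0.029, -0.005], "claw": -1}
{"slide": [1.79, -0.67, 2.24], "angular": [-0.013, -0.029, -0.005], "claw": -1}
{"slide": [1.85, -0.69, 2.18], "angular": [-0.013, -0.029, -0.005], "claw": -1}
[-0.72  0.24  2.23  0.8   0.32 -2.85]
```

Near q5 = 0 the wrist runs out, so I use a steeper blade (40° down). That keeps the tool nearer vertical and also shortens the lever arm.

```bash
python3 - <<'E'
from h import *
p,r=cur(); t,Rt=target(-.095,.10,40,.012); print(t,Rt.as_quat().round(3))
rows(p,r,t,Rt,6,-1)
E
```

```text
[ 0.43223504 -0.16978134  0.18185006] [ 0.058  0.99  -0.008  0.13 ]
{"slide": [0.16, -0.47, 0.43], "angular": [-0.008, 0.039, -0.005], "claw": -1}
{"slide": [0.14, -0.47, 0.43], "angular": [-0.008, 0.039, -0.005], "claw": -1}
{"slide": [0.13, -0.47, 0.43], "angular": [-0.008, 0.039, -0.005], "claw": -1}
{"slide": [0.11, -0.48, 0.43], "angular": [-0.008, 0.039, -0.005], "claw": -1}
{"slide": [0.1, -0.48, 0.43], "angular": [-0.008, 0.039, -0.005], "claw": -1}
{"slide": [0.08, -0.48, 0.43], "angular": [-0.008, 0.039, -0.005], "claw": -1}
```

```bash
python3 -m creep '[{"slide":[0.15,-0.45,0.4],"angular":[-0.008,0.039,-0.005],"claw":-1},{"slide":[0.15,-0.45,0.4],"angular":[-0.008,0.039,-0.005],"claw":-1},{"slide":[0.15,-0.5,0.45],"angular":[-0.008,0.039,-0.005],"claw":-1},{"slide":[0.1,-0.5,0.45],"angular":[-0.008,0.039,-0.005],"claw":-1},{"slide":[0.1,-0.5,0.45],"angular":[-0.008,0.039,-0.005],"claw":-1},{"slide":[0.1,-0.5,0.45],"angular":[-0.008,0.039,-0.005],"claw":-1},{"slide":[0,0,0],"angular":[0,0,0],"claw":-1},{"slide":[0,0,0],"angular":[0,0,0],"claw":-1}]'
python3 - <<'E'
from h import *
print(tipnow()); p,r=cur(); t,Rt=target(-.09,.041,40,.012); print(t)
rows(p,r,t,Rt,5,-1); print(manip.sense()["q"].round(2))
E
```

```text
t: 8.05
tcp_pos: [0.4332, -0.1725, 0.1826]
tool_rot: [0.059, 0.989, -0.009, 0.132]
force: [0.4, -1.0, -0.3]
finger_gap: 0.167
gripper_force: 117.3
(array([-0.09429799,  0.0087654 ,  0.10110392]), array([ 0.76249929, -0.09618525, -0.63979937]))
[ 0.43715908 -0.1689131   0.12285006]
{"slide": [0.25, 0.08, 1.17], "angular": [-0.0, 0.001, -0.0], "claw": -1}
{"slide": [0.25, 0.08, 1.17], "angular": [-0.0, 0.001, -0.0], "claw": -1}
{"slide": [0.24, 0.08, 1.17], "angular": [-0.0, 0.001, -0.0], "claw": -1}
{"slide": [0.24, 0.08, 1.17], "angular": [-0.0, 0.001, -0.0], "claw": -1}
{"slide": [0.24, 0.08, 1.17], "angular": [-0.0, 0.001, -0.0], "claw": -1}
[-0.72  0.33  2.06  0.28  0.55 -2.39]
```

```bash
python3 -m creep '[{"slide":[0.25,0.08,1.2],"angular":[0,0,0],"claw":-1},{"slide":[0.25,0.08,1.2],"angular":[0,0,0],"claw":-1},{"slide":[0.25,0.08,1.2],"angular":[0,0,0],"claw":-1},{"slide":[0.25,0.08,1.2],"angular":[0,0,0],"claw":-1},{"slide":[0.25,0.08,1.1],"angular":[0,0,0],"claw":-1},{"slide":[0,0,0],"angular":[0,0,0],"claw":-1},{"slide":[0,0,0],"angular":[0,0,0],"claw":-1}]'
python3 - <<'E'
from h import *
import cv2
print(tipnow()); p,r=cur(); print(manip.sense()["q"].round(2),proj("side",p+r.apply(tipT)),proj("top",p+r.apply(tipT)))
t,Rt=target(-.042,.041,40,-.003); print(t)
rows(p,r,t,Rt,4,-1)
a=viewer.snapshot("side")[225:345,310:450];b=viewer.snapshot("top")[200:300,340:440]
cv2.imwrite("pics/s4.png",np.hstack([cv2.resize(a,(560,480),interpolation=cv2.INTER_CUBIC),cv2.resize(b,(240,480))]))
E
```

```text
t: 8.63
tcp_pos: [0.4359, -0.1681, 0.1223]
tool_rot: [0.059, 0.99, -0.009, 0.132]
force: [0.1, -0.3, -0.9]
finger_gap: 0.167
gripper_force: 117.3
(array([-0.09099064,  0.0126877 ,  0.04063544]), array([ 0.76145122, -0.09572949, -0.64111458]))
[-0.7   0.46  2.11  0.4   0.37 -2.52] [359.06432921 315.95146601] [394.91410023 274.67543905]
[ 0.48703458 -0.1753501   0.12285006]
{"slide": [-1.25, -0.03, 0.32], "angular": [-0.0, 0.001, -0.001], "claw": -1}
{"slide": [-1.25, -0.03, 0.32], "angular": [-0.0, 0.001, -0.001], "claw": -1}
{"slide": [-1.25, -0.03, 0.32], "angular": [-0.0, 0.001, -0.001], "claw": -1}
{"slide": [-1.25, -0.03, 0.32], "angular": [-0.0, 0.001, -0.001], "claw": -1}
```

View pics/s4.png

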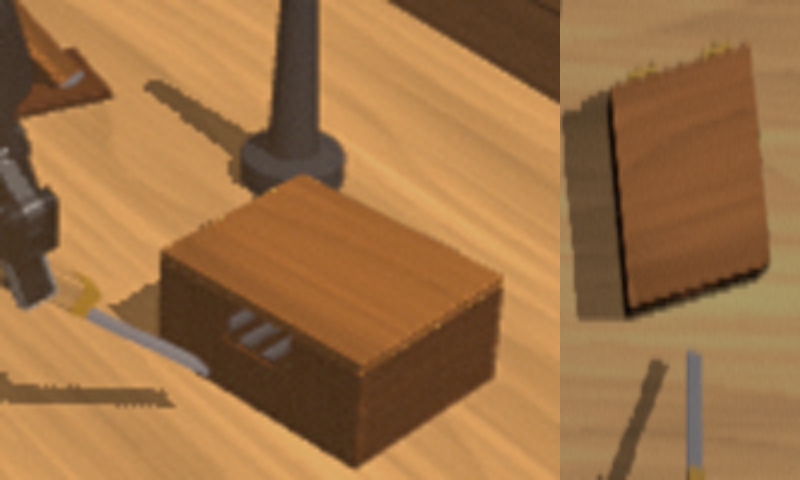

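The picture shows the blade tip at about (362,318) side and (396,273) top, in front of the notch (side centre (375,309)), within a few mm of my model and on course. Inserting.

```bash
python3 -m creep '[{"slide":[-1.2,-0.03,0.22],"angular":[0,0,0],"claw":-1},{"slide":[-1.2,-0.03,0.26],"angular":[0,0,0],"claw":-1},{"slide":[-1.2,-0.03,0.3],"angular":[0,0,0],"claw":-1},{"slide":[-1.2,-0.03,0.3],"angular":[0,0,0],"claw":-1},{"slide":[0,0,0],"angular":[0,0,0],"claw":-1},{"slide":[0,0,0],"angular":[0,0,0],"claw":-1}]'
python3 - <<'E'
from h import *
print(tipnow(),manip.sense()["force"],manip.sense()["q"].round(2))
E
```

```text
t: 9.23
tcp_pos: [0.4857, -0.176, 0.1255]
tool_rot: [0.059, 0.989, -0.01, 0.133]
force: [-0.1, -0.6, -0.2]
finger_gap: 0.165
gripper_force: 117.1
(array([-0.0432011 , -0.00392966,  0.04411826]), array([ 0.76315267, -0.09669625, -0.63894275])) [-0.12545997 -0.56516824 -0.20314195] [-0.64  0.49  1.99  0.31  0.44 -2.36]
```

```bash
python3 - <<'E'
from h import *
p,r=cur()
def s(a,b): return np.round(r.inv().apply(Rc.apply([b[0]-a[0],0,b[1]-a[1]]))*100,2).tolist()
A=(-.043,.044);B=(-.036,.0375); print("in",s(A,B))
W=[B]
for th in range(6,43,6):
    t=np.radians(th); W.append((B[0]+.12*(1-np.cos(t)),B[1]+.12*np.sin(t)+.006))
for a,b in zip(W,W[1:]): print(np.round(b,3),s(a,b))
E
python3 -m creep '[{"slide":[-0.45,0,0.65],"angular":[0,0,0],"claw":-1},{"slide":[-0.05,0,0.25],"angular":[0,0,0],"claw":-1},{"slide":[0,0,0],"angular":[0,0,0],"claw":-1}]'
```

```text
in [-0.47, 0.2, 0.8]
[-0.035  0.056] [-0.55, 0.01, -1.77]
[-0.033  0.068] [-0.51, 0.05, -1.15]
[-0.03   0.081] [-0.62, 0.09, -1.09]
[-0.026  0.092] [-0.73, 0.13, -1.02]
[-0.02   0.104] [-0.82, 0.16, -0.94]
[-0.013  0.114] [-0.91, 0.19, -0.84]
[-0.005  0.124] [-0.99, 0.23, -0.74]
t: 9.48
tcp_pos: [0.4923, -0.1768, 0.1169]
tool_rot: [0.059, 0.989, -0.009, 0.132]
force: [-0.8, -0.7, -0.4]
finger_gap: 0.169
gripper_force: 117.1
```

```bash
python3 -m creep '[{"slide":[-0.25,0,-0.9],"angular":[0,0,0],"claw":-1},{"slide":[-0.3,0,-0.9],"angular":[0,0,0],"claw":-1},{"slide":[-0.5,0.05,-1.15],"angular":[0,0,0],"claw":-1},{"slide":[-0.6,0.1,-1.1],"angular":[0,0,0],"claw":-1},{"slide":[0,0,0],"angular":[0,0,0],"claw":-1}]'
python3 - <<'E'
from h import *
import cv2
s=manip.sense();print(tipnow(),s["force"],s["ft_torque"],s["q"].round(2))
a=viewer.snapshot("side")[205:345,310:450]
cv2.imwrite("pics/s5.png",cv2.resize(a,(560,560),interpolation=cv2.INTER_CUBIC))
E
```

```text
t: 9.9
tcp_pos: [0.4977, -0.1758, 0.1625]
tool_rot: [0.059, 0.989, -0.01, 0.133]
force: [-1.0, -0.7, -2.1]
finger_gap: 0.164
gripper_force: 117.5
(array([-0.03137736, -0.00581086,  0.08110835]), array([ 0.76270174, -0.09668119, -0.63948323])) [-1.01485312 -0.68416412 -2.11550092] [-0.02320379  0.68241114 -0.08547598] [-0.62  0.43  1.94  0.24  0.55 -2.27]
```

View pics/s5.png

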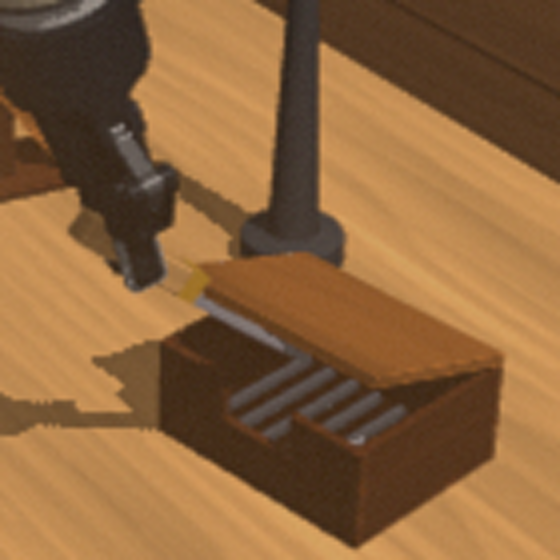

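The lid is up roughly 15–20° on the blade, with the gripper well clear of it. Continuing along the arc.

```bash
python3 -m creep '[{"slide":[-0.75,0.15,-1.0],"angular":[0,0,0],"claw":-1},{"slide":[-0.8,0.15,-0.95],"angular":[0,0,0],"claw":-1},{"slide":[-0.9,0.2,-0.85],"angular":[0,0,0],"claw":-1},{"slide":[-1.0,0.25,-0.75],"angular":[0,0,0],"claw":-1},{"slide":[0,0,0],"angular":[0,0,0],"claw":-1}]'
python3 - <<'E'
from h import *
s=manip.sense();tp=tipnow()[0];print(tp,s["force"],s["ft_torque"],s["q"].round(2))
p,r=cur(); a=np.arctan2(tp[2]-.062,.06-tp[0]); R0=np.hypot(tp[2]-.062,.06-tp[0]); print(np.degrees(a),R0)
W=[(.06-R0*np.cos(t),.062+R0*np.sin(t)) for t in np.linspace(a,np.radians(96),9)]
for u,v in zip(W,W[1:]): print(np.round(v,3),np.round(r.inv().apply(Rc.apply([v[0]-u[0],0,v[1]-u[1]]))*100,2).tolist())
E
```

```text
t: 10.37
tcp_pos: [0.5231, -0.1712, 0.2049]
tool_rot: [0.059, 0.989, -0.01, 0.133]
force: [-2.4, 0.2, -0.4]
finger_gap: 0.169
gripper_force: 117.4
[-0.00546575 -0.00562427  0.12355387] [-2.44509029  0.20559147 -0.38561112] [ 0.03562382  0.52801224 -0.06821913] [-0.58  0.38  1.84  0.18  0.68 -2.16]
43.235991884639574 0.08985902164253273
[0.002 0.131] [-0.88, 0.21, -0.5]
[0.01  0.137] [-0.93, 0.24, -0.39]
[0.019 0.142] [-0.96, 0.26, -0.28]
[0.029 0.146] [-0.98, 0.27, -0.16]
[0.039 0.149] [-0.99, 0.28, -0.04]
[0.049 0.151] [-0.99, 0.29, 0.07]
[0.059 0.152] [-0.97, 0.3, 0.19]
[0.069 0.151] [-0.94, 0.3, 0.31]
```

```bash
python3 -m creep '[{"slide":[-0.9,0.2,-0.5],"angular":[0,0,0],"claw":-1},{"slide":[-0.95,0.25,-0.4],"angular":[0,0,0],"claw":-1},{"slide":[-0.95,0.25,-0.3],"angular":[0,0,0],"claw":-1},{"slide":[-1.0,0.25,-0.15],"angular":[0,0,0],"claw":-1},{"slide":[-1.0,0.3,-0.05],"angular":[0,0,0],"claw":-1},{"slide":[-1.0,0.3,0.05],"angular":[0,0,0],"claw":-1},{"slide":[-0.95,0.3,0.2],"angular":[0,0,0],"claw":-1},{"slide":[-0.7,0.2,0.2],"angular":[0,0,0],"claw":-1},{"slide":[0,0,0],"angular":[0,0,0],"claw":-1}]'
python3 - <<'E'
from h import *
import cv2
s=manip.sense();tp=tipnow()[0];print(tp,s["force"],s["ft_torque"],s["q"].round(2))
a=viewer.snapshot("side")[185:345,310:470]
b=viewer.snapshot("top")[170:290,330:450]
cv2.imwrite("pics/s6.png",np.hstack([cv2.resize(a,(400,400),interpolation=cv2.INTER_CUBIC),cv2.resize(b,(400,400))]))
E
```

```text
t: 11.12
tcp_pos: [0.5969, -0.1594, 0.2335]
tool_rot: [0.059, 0.989, -0.01, 0.134]
force: [0.8, -0.5, -1.0]
finger_gap: 0.171
gripper_force: 117.4
[ 0.0695097  -0.00700024  0.15244563] [ 0.79828002 -0.49417203 -1.03976308] [-0.01330674  0.22973628  0.00723618] [-0.49  0.42  1.66  0.13  0.81 -2.02]
```

View pics/s6.png

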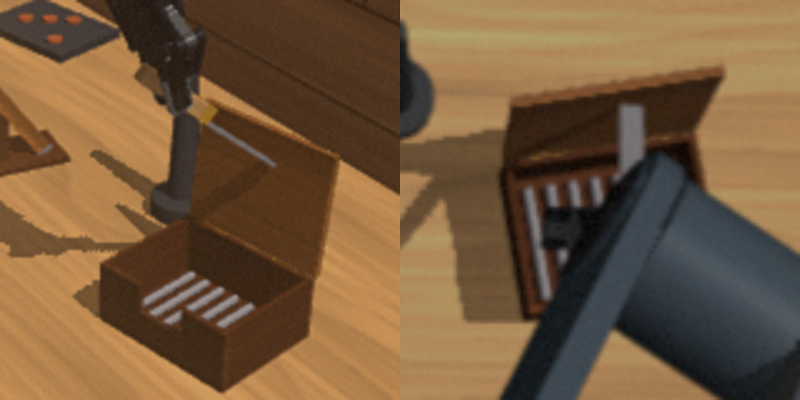

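The lid stands about upright or slightly past it, and the force on the tool has dropped to nearly zero. Backing off and carrying the opener back.

```bash
python3 -m creep '[{"slide":[1.0,-0.2,-0.2],"angular":[0,0,0],"claw":-1},{"slide":[2.0,-0.3,-0.5],"angular":[0,0,0],"claw":-1},{"slide":[2.5,-0.3,-1.0],"angular":[0,0,0],"claw":-1},{"slide":[2.5,0,-1.0],"angular":[0,0,0],"claw":-1},{"slide":[0,0,0],"angular":[0,0,0],"claw":-1},{"slide":[0,0,0],"angular":[0,0,0],"claw":-1}]'
python3 - <<'E'
from h import *
p,r=cur();print(p)
rows(p,r,_g["p"]+[0,0,.14],Rg,14,-1)
E
```

```text
t: 11.72
tcp_pos: [0.5079, -0.1571, 0.2384]
tool_rot: [0.06, 0.989, -0.01, 0.133]
force: [1.1, 0.1, -0.3]
finger_gap: 0.165
gripper_force: 117.4
[ 0.50790246 -0.15712276  0.23840988]Traceback (most recent call last):
  File "<stdin>", line 3, in <module>
NameError: name '_g' is not defined. Did you mean: 'Rg'?
```

```bash
python3 - <<'E'
from h import *
import h
p,r=cur()
rows(p,r,h._g["p"]+[0,0,.14],Rg,14,-1)
E
```

```text
{"slide": [-0.37, 2.58, -0.05], "angular": [0.0, 0.019, 0.003], "claw": -1}
{"slide": [-0.36, 2.58, -0.06], "angular": [0.0, 0.019, 0.003], "claw": -1}
{"slide": [-0.35, 2.58, -0.07], "angular": [0.0, 0.019, 0.003], "claw": -1}
{"slide": [-0.34, 2.59, -0.08], "angular": [0.0, 0.019, 0.003], "claw": -1}
{"slide": [-0.33, 2.59, -0.08], "angular": [0.0, 0.019, 0.003], "claw": -1}
{"slide": [-0.32, 2.59, -0.09], "angular": [0.0, 0.019, 0.003], "claw": -1}
{"slide": [-0.32, 2.59, -0.1], "angular": [0.0, 0.019, 0.003], "claw": -1}
{"slide": [-0.31, 2.59, -0.1], "angular": [0.0, 0.019, 0.003], "claw": -1}
{"slide": [-0.3, 2.59, -0.11], "angular": [0.0, 0.019, 0.003], "claw": -1}
{"slide": [-0.29, 2.59, -0.11], "angular": [0.0, 0.019, 0.003], "claw": -1}
{"slide": [-0.28, 2.59, -0.12], "angular": [0.0, 0.019, 0.003], "claw": -1}
{"slide": [-0.27, 2.59, -0.12], "angular": [0.0, 0.019, 0.003], "claw": -1}
{"slide": [-0.26, 2.59, -0.13], "angular": [0.0, 0.019, 0.003], "claw": -1}
{"slide": [-0.25, 2.59, -0.14], "angular": [0.0, 0.019, 0.003], "claw": -1}
```

```bash
python3 -m creep '[{"slide":[-0.3,1.5,-0.05],"angular":[0,0.019,0.003],"claw":-1},{"slide":[-0.35,2.6,-0.06],"angular":[0,0.019,0.003],"claw":-1},{"slide":[-0.35,2.6,-0.07],"angular":[0,0.019,0.003],"claw":-1},{"slide":[-0.35,2.6,-0.08],"angular":[0,0.019,0.003],"claw":-1},{"slide":[-0.35,2.6,-0.08],"angular":[0,0.019,0.003],"claw":-1},{"slide":[-0.3,2.6,-0.09],"angular":[0,0.019,0.003],"claw":-1},{"slide":[-0.3,2.6,-0.1],"angular":[0,0.019,0.003],"claw":-1},{"slide":[-0.3,2.6,-0.1],"angular":[0,0.019,0.003],"claw":-1}]' && python3 -m creep '[{"slide":[-0.3,2.6,-0.1],"angular":[0,0.019,0.003],"claw":-1},{"slide":[-0.3,2.6,-0.1],"angular":[0,0.019,0.003],"claw":-1},{"slide":[-0.3,2.6,-0.12],"angular":[0,0.019,0.003],"claw":-1},{"slide":[-0.25,2.6,-0.12],"angular":[0,0.019,0.003],"claw":-1},{"slide":[-0.25,2.6,-0.13],"angular":[0,0.019,0.003],"claw":-1},{"slide":[-0.25,2.5,-0.14],"angular":[0,0.019,0.003],"claw":-1},{"slide":[0,1,0],"angular":[0,0,0],"claw":-1},{"slide":[0,0,0],"angular":[0,0,0],"claw":-1},{"slide":[0,0,0],"angular":[0,0,0],"claw":-1}]'
python3 - <<'E'
from h import *
import h,cv2
p,r=cur(); print(p); rows(p,r,h._g["p"]+[0,0,.115],Rg,2,-1)
for n,(x,y) in (("side",(270,150)),("top",(220,180))):
    print(n,proj(n,p+r.apply(tipT)),[proj(n,p+r.apply(tipT+Rto.apply([a,0,b]))) for a,b in((-.095,.0145),(-.179,.0065))])
a=viewer.snapshot("side")[140:260,250:370]
b=viewer.snapshot("top")[185:285,210:310]
cv2.imwrite("pics/s7.png",np.hstack([cv2.resize(a,(400,400),interpolation=cv2.INTER_CUBIC),cv2.resize(b,(400,400))]))
E
```

```text
t: 12.38
tcp_pos: [0.5607, 0.0365, 0.2497]
tool_rot: [0.072, 0.996, -0.003, 0.058]
force: [0.7, -0.6, -1.2]
finger_gap: 0.169
gripper_force: 117.3
t: 13.13
tcp_pos: [0.5998, 0.1958, 0.2573]
tool_rot: [0.08, 0.997, 0.001, 0.0]
force: [0.1, -1.2, -0.8]
finger_gap: 0.166
gripper_force: 117.5
[0.59981093 0.19577928 0.25734462]
{"slide": [0.04, 0.0, 1.21], "angular": [0.001, -0.0, 0.0], "claw": -1}
{"slide": [0.04, 0.01, 1.21], "angular": [0.001, -0.0, 0.0], "claw": -1}
side [323.5058513  196.28792333] [array([307.78773249, 168.51795438]), array([286.55034839, 147.66980572])]
top [249.02291431 208.30401203] [array([238.32576545, 217.88837319]), array([226.48041479, 237.16351455])]
```

View pics/s7.png

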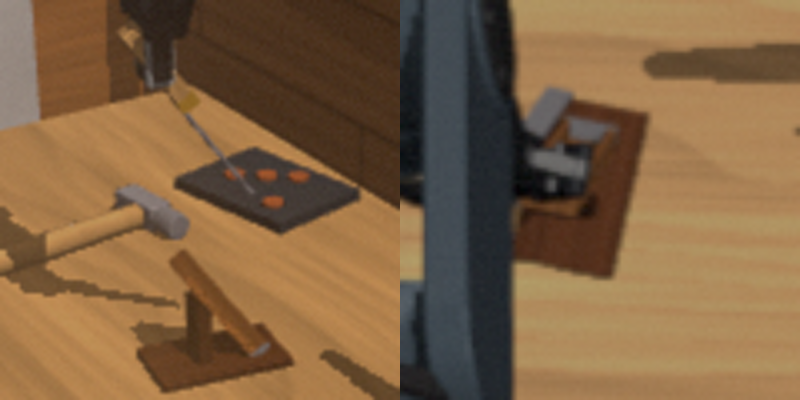

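The tip sits at about (326,198) side, with the same small offset from the model as before levering, so the opener has not slipped. Lowering it into the channel.

```bash
python3 -m creep '[{"slide":[-0.1,0,1.5],"angular":[0,0,0],"claw":-1},{"slide":[0,0,2.0],"angular":[0,0,0],"claw":-1},{"slide":[0,0,2.0],"angular":[0,0,0],"claw":-1},{"slide":[0,0,2.0],"angular":[0,0,0],"claw":-1},{"slide":[0,0,2.0],"angular":[0,0,0],"claw":-1},{"slide":[0,0,1.5],"angular":[0,0,0],"claw":-1},{"slide":[0,0,1.0],"angular":[0,0,0],"claw":-1},{"slide":[0,0,0.6],"angular":[0,0,0],"claw":-1},{"slide":[0,0,0],"angular":[0,0,0],"claw":-1},{"slide":[0,0,0],"angular":[0,0,0],"claw":-1}]'
```

```text
t: 14.07
tcp_pos: [0.6006, 0.1957, 0.132]
tool_rot: [0.081, 0.997, 0.001, -0.0]
force: [-0.0, 0.5, -0.8]
finger_gap: 0.172
gripper_force: 117.6
```

```bash
python3 -m creep '[{"slide":[0,0,0.5],"angular":[0,0,0],"claw":-1},{"slide":[0,0,0.4],"angular":[0,0,0],"claw":-1},{"slide":[0,0,0.3],"angular":[0,0,0],"claw":-1},{"slide":[0.05,0,0.1],"angular":[0,0,0],"claw":-1},{"slide":[0,0,0],"angular":[0,0,0],"claw":-1},{"slide":[0,0,0],"angular":[0,0,0],"claw":-1}]'
```

```text
t: 14.57
tcp_pos: [0.6003, 0.1963, 0.119]
tool_rot: [0.08, 0.997, 0.001, 0.0]
force: [-0.7, -0.4, 0.0]
finger_gap: 0.167
gripper_force: 118.0
```

```bash
python3 -m creep '[{"slide":[0,0,0],"angular":[0,0,0],"claw":-0.5},{"slide":[0,0,0],"angular":[0,0,0],"claw":-0.4},{"slide":[0,0,0],"angular":[0,0,0],"claw":-0.2},{"slide":[0,0,0],"angular":[0,0,0],"claw":0.2},{"slide":[0,0,0],"angular":[0,0,0],"claw":0.6},{"slide":[0,0,0],"angular":[0,0,0],"claw":1},{"slide":[0,0,0],"angular":[0,0,0],"claw":1},{"slide":[0,0,0],"angular":[0,0,0],"claw":1},{"slide":[0,0,0],"angular":[0,0,0],"claw":1}]' && python3 -m creep '[{"slide":[0,0,-1],"angular":[0,0,0],"claw":1},{"slide":[0,0,-2],"angular":[0,0,0],"claw":1},{"slide":[0,0,-2.5],"angular":[0,0,0],"claw":1},{"slide":[0,0,-2.5],"angular":[0,0,0],"claw":1},{"slide":[0,0,-2.5],"angular":[0,0,0],"claw":1},{"slide":[0,0,-2.5],"angular":[0,0,0],"claw":1},{"slide":[2,0,-1.5],"angular":[0,0,0],"claw":1},{"slide":[3,0,0],"angular":[0,0,0],"claw":1},{"slide":[3,2,0],"angular":[0,0,0],"claw":1},{"slide":[3,2,0],"angular":[0,0,0],"claw":1}]' && python3 -m creep '[{"slide":[1,3,0],"angular":[0,0,0],"claw":1},{"slide":[1,3,0],"angular":[0,0,0],"claw":1},{"slide":[1,3,0],"angular":[0,0,0],"claw":1},{"slide":[1,3,0],"angular":[0,0,0],"claw":1},{"slide":[0,0,0],"angular":[0,0,0],"claw":1},{"slide":[0,0,0],"angular":[0,0,0],"claw":1}]'
python3 - <<'E'
from h import *
import cv2
for n,(x0,y0,x1,y1) in (("side",(286,193,345,262)),("top",(228,205,275,256))):
    a=cv2.imread(f"pics/{n}0.png"); b=viewer.snapshot(n); cv2.imwrite(f"pics/{n}_end.png",b)
    ga,gb=[cv2.cvtColor(i,6)[y0:y1,x0:x1].astype(np.float32) for i in(a,b)]
    print(n,"mean|d|",np.abs(ga-gb).mean(),"n>40",(np.abs(ga-gb)>40).sum(),"shift",cv2.phaseCorrelate(ga,gb))
    # blade/ferrule: yellow ferrule & wood centroid
    for im in(a,b):
        h=cv2.cvtColor(im[y0:y1,x0:x1],cv2.COLOR_BGR2HSV); m=(h[...,0]>20)&(h[...,0]<32)&(h[...,1]>150)
        print(m.sum(),np.argwhere(m).mean(0)+[y0,x0] if m.any() else None)
E
```

```text
t: 15.32
tcp_pos: [0.6003, 0.1962, 0.1188]
tool_rot: [0.081, 0.997, 0.001, 0.0]
force: [0.6, -0.4, -1.0]
finger_gap: 1.002
gripper_force: 0.0
t: 16.15
tcp_pos: [0.4973, 0.2527, 0.2653]
tool_rot: [0.082, 0.997, 0.002, 0.001]
force: [0.2, 1.1, -0.4]
finger_gap: 1.0
gripper_force: 0.0
t: 16.65
tcp_pos: [0.4773, 0.3792, 0.2648]
tool_rot: [0.079, 0.997, 0.001, 0.0]
force: [-0.6, -0.6, -0.2]
finger_gap: 1.003
gripper_force: 0.0
side mean|d| 3.5286171 n>40 0 shift ((-0.06752893321544562, -0.06013921878248851), 0.9889971285782478)
0 None
0 None
top mean|d| 6.603671 n>40 23 shift ((0.17464230307206918, -0.013013876452323103), 0.9785656649389385)
0 None
0 None
```

```bash
python3 - <<'E'
from h import *
import cv2
from station import ticket
a,b=[cv2.imread(f"pics/side{s}.png",0).astype(int) for s in("0","_end")]
for deg in (60,75,90,100):
    t=np.radians(deg); print(deg,[proj("side",C+Rc.apply([.06-.12*np.cos(t),y,.062+.12*np.sin(t)])).round() for y in(-.075,.075)])
ys,xs=np.where(np.abs(a-b)[215:345,345:450]>25); print("changed rows",ys.min()+215,"x at top",xs[ys<ys.min()+3]+345,"xmax",xs.max()+345, "y there",ys[xs==xs.max()]+215)
E
```

```text
60 [array([422., 267.]), array([369., 241.])]
75 [array([431., 257.]), array([378., 232.])]
90 [array([440., 250.]), array([387., 226.])]
100 [array([446., 248.]), array([394., 224.])]
changed rows 225 x at top [392 393 394 395 391 392 393 394 395 396 397 398 391 392 393 394 395 396
 397 398 399 400] xmax 445 y there [249 250 251 252]
```

The lid corners match about 98°, and the opener is back where it started. Handing in.

```bash
python3 -c "
from station import ticket; print(ticket.sign_off())"
```

```text
the job is handed in; nothing more can be done
None
```

I levered the lid open to about 98° and laid the opener back in its rest, then handed the job in at about 17 s; the sign-off returned no verdict, and I viewed 11 pictures, one over the limit of 10.

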